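Pack the sealed cartridges into the assortment case

TASK

Lift the case's lid by its yellow tab until it rests open on its stop, then take every blue and orange cartridge from the sealing machine's catch tray and put it inside the case, blue ones in the bay with the blue floor and orange ones in the bay with the orange floor. When all are in, shut the lid fully. Leave the other things on the bench, the grey cartridge included, where they are.

Things in the scene. Friction and masses are not known exactly. Their poses are not given: they have to be found in the camera images.
- case: Dark blue assortment case, fixed to the bench; outside 160 (x) x 340 (y) x 60 mm (z), walls and floor 5 mm; a white divider 4 mm thick, as tall as the walls, splits it along y into two bays of 150 x 163 mm, centred 83.5 mm either side of the middle. Origin: centre of its underside on the bench; its front faces its own -x, towards the robot; z up
- lid (a joint): Clear lid with dark frame on the case, 160 x 340 x 8 mm, 0.3 kg, hinged freely (slightly damped) along the case's far (+x) top edge. Angle in rad: 0 shut (lies on the rim), 1.85 open against its stop, leaning past upright, where it stays by its own weight; below 1.57 it falls shut when let go
- lid_tab (a point): Middle to grip of the yellow pull tab on the lid's front edge: a tongue 26 mm wide (along the case's y), 12 mm thick, sticking out 45 mm beyond the lid's front edge in the lid's plane; this point lies 30 mm beyond that edge, 190 mm from the hinge line. With the lid shut it is 64.5 mm above the bench and points to the front; fully open it points up
- lid_hinge (a point): Middle of the lid's hinge line at the case's far top edge (80 mm behind the case's centre, 64.5 mm above the bench, level with the tab when shut); the line runs along the case's y
- sealer: Sealing machine with its catch tray, fixed. Origin: on the bench under the tray's centre. Aluminium tray 250 (x) x 290 (y) mm, floor 4 mm above the bench, with a lip 3 mm thick rising to 12 mm. At -y a steel chute slopes up from the tray's edge (about 15 mm high at y = -143 mm, 75 mm high at y = -257 mm) to the grey machine, 260 x 220 x 180 mm, whose face is 260 mm from the tray's centre
- liner_blue: Blue mat 150 x 163 x 2 mm, the floor of one bay of the case (which bay varies). Origin: centre of its underside, 5 mm above the bench; axes as the case's; its top is 7 mm above the bench
- liner_orange: Orange mat 150 x 163 x 2 mm, the floor of one bay of the case (which bay varies). Origin: centre of its underside, 5 mm above the bench; axes as the case's; its top is 7 mm above the bench
- blue1: Blue sealed cartridge: box 80 x 24 x 24 mm with white paper band, plus a white round nozzle 14 mm across that sticks out 10 mm at its +x end; 60 g (varies). Origin: centre of its underside (12 mm under its middle); x along its length, z up. May be absent (then no reading). It starts lying in the catch tray, its length roughly along the tray's x
- blue2: Blue sealed cartridge: box 80 x 24 x 24 mm with white paper band, plus a white round nozzle 14 mm across that sticks out 10 mm at its +x end; 60 g (varies). Origin: centre of its underside (12 mm under its middle); x along its length, z up. May be absent (then no reading). It starts lying in the catch tray, its length roughly along the tray's x
- blue3: Blue sealed cartridge: box 80 x 24 x 24 mm with white paper band, plus a white round nozzle 14 mm across that sticks out 10 mm at its +x end; 60 g (varies). Origin: centre of its underside (12 mm under its middle); x along its length, z up. May be absent (then no reading). It starts lying in the catch tray, its length roughly along the tray's x
- orange1: Orange sealed cartridge: box 80 x 24 x 24 mm with white paper band, plus a white round nozzle 14 mm across that sticks out 10 mm at its +x end; 60 g (varies). Origin: centre of its underside (12 mm under its middle); x along its length, z up. May be absent (then no reading). It starts lying in the catch tray, its length roughly along the tray's x
- orange2: Orange sealed cartridge: box 80 x 24 x 24 mm with white paper band, plus a white round nozzle 14 mm across that sticks out 10 mm at its +x end; 60 g (varies). Origin: centre of its underside (12 mm under its middle); x along its length, z up. May be absent (then no reading). It starts lying in the catch tray, its length roughly along the tray's x
- orange3: Orange sealed cartridge: box 80 x 24 x 24 mm with white paper band, plus a white round nozzle 14 mm across that sticks out 10 mm at its +x end; 60 g (varies). Origin: centre of its underside (12 mm under its middle); x along its length, z up. May be absent (then no reading). It starts lying in the catch tray, its length roughly along the tray's x
- blank: Bystander: grey unfinished cartridge on the bench, 80 x 24 x 24 mm, not part of the batch
- screwdriver: Bystander: screwdriver lying on the bench
- tweezers: Bystander: dark steel tweezers, 120 mm, lying on the bench
- module1: Bystander: beige connector module, 60 x 30 x 30 mm
- module2: Bystander: beige connector module, 60 x 30 x 30 mm
- jar: Bystander: jar with red cap, 50 mm across, 70 mm tall
Things that resemble listed ones, but are neither listed nor needed, are in the scene too. Leave any green, red or turquoise look-alike of the blue1 alone.

How it is judged (in metres and radians):
On the way, in this order (a step that is already met when the one before it is completed fails the run):
1. the lid is open on its stop (1.80 rad or more) (value of joint lid above 1.8 rad), for 0.3 s.
2. with the lid still open (above 1.5 rad), every blue and orange cartridge present lies in the bay of its colour (x of blue1 in the frame of liner_blue between -0.077 and 0.077 m and y of blue1 in the frame of liner_blue between -0.083 and 0.083 m and z of blue1 in the frame of liner_blue between -0.004 and 0.045 m and x of blue2 in the frame of liner_blue between -0.077 and 0.077 m and y of blue2 in the frame of liner_blue between -0.083 and 0.083 m and z of blue2 in the frame of liner_blue between -0.004 and 0.045 m and x of blue3 in the frame of liner_blue between -0.077 and 0.077 m and y of blue3 in the frame of liner_blue between -0.083 and 0.083 m and z of blue3 in the frame of liner_blue between -0.004 and 0.045 m and x of orange1 in the frame of liner_orange between -0.077 and 0.077 m and y of orange1 in the frame of liner_orange between -0.083 and 0.083 m and z of orange1 in the frame of liner_orange between -0.004 and 0.045 m and x of orange2 in the frame of liner_orange between -0.077 and 0.077 m and y of orange2 in the frame of liner_orange between -0.083 and 0.083 m and z of orange2 in the frame of liner_orange between -0.004 and 0.045 m and x of orange3 in the frame of liner_orange between -0.077 and 0.077 m and y of orange3 in the frame of liner_orange between -0.083 and 0.083 m and z of orange3 in the frame of liner_orange between -0.004 and 0.045 m and linear speed of each of blue1, blue2, blue3, orange1, orange2, orange3 below 0.03 m/s and value of joint lid above 1.5 rad), for 0.2 s.
3. the lid is shut (value of joint lid below 0.04 rad), for 0.2 s.
At the end, for the whole second after the job is handed in: Every cartridge present is at rest inside the bay of its colour (its origin within 77 mm in x and 83 mm in y of the mat's centre and no more than 45 mm above the mat's underside), and the lid is shut to within 0.04 rad (x of blue1 in the frame of liner_blue between -0.077 and 0.077 m and y of blue1 in the frame of liner_blue between -0.083 and 0.083 m and z of blue1 in the frame of liner_blue between -0.004 and 0.045 m and x of blue2 in the frame of liner_blue between -0.077 and 0.077 m and y of blue2 in the frame of liner_blue between -0.083 and 0.083 m and z of blue2 in the frame of liner_blue between -0.004 and 0.045 m and x of blue3 in the frame of liner_blue between -0.077 and 0.077 m and y of blue3 in the frame of liner_blue between -0.083 and 0.083 m and z of blue3 in the frame of liner_blue between -0.004 and 0.045 m and x of orange1 in the frame of liner_orange between -0.077 and 0.077 m and y of orange1 in the frame of liner_orange between -0.083 and 0.083 m and z of orange1 in the frame of liner_orange between -0.004 and 0.045 m and x of orange2 in the frame of liner_orange between -0.077 and 0.077 m and y of orange2 in the frame of liner_orange between -0.083 and 0.083 m and z of orange2 in the frame of liner_orange between -0.004 and 0.045 m and x of orange3 in the frame of liner_orange between -0.077 and 0.077 m and y of orange3 in the frame of liner_orange between -0.083 and 0.083 m and z of orange3 in the frame of liner_orange between -0.004 and 0.045 m and linear speed of each of blue1, blue2, blue3, orange1, orange2, orange3 below 0.03 m/s and value of joint lid below 0.04 rad); the robot touches nothing.
It fails at once if a bystander is moved more than 40 mm (distance of any of blank, screwdriver, tweezers, module1, module2, jar from where it was at the start of the episode above 0.04 m).
Of blue1, blue2, blue3, orange1, orange2, orange3 only 4 to 6 are there at a start; the rules pass over those that are not, and their reading is None.
At some moment in a run one of blue1, blue2, blue3, orange1, orange2, orange3 may be knocked a few centimetres aside while the robot is not near it.
Once in a run the grip may slacken for a moment while it holds something.
It also fails if it takes over 210 s, if anything falls off the work surface, if the arm or the gripper's body presses on something with over 40 N, if the wrist force passes 120 N, or if a joint passes its speed limit or range.

ROBOT

A 6-joint arm with a two-finger parallel gripper is mounted at the origin on the work surface. World frame = base frame: x ahead of the robot, y to its left, z up, the work surface at z = 0. Lengths are in mm, angles in rad, forces in N, time in s.
With the tool pointing down it reaches from about 300 to 1000 mm from the base axis. Payload 5.1 kg.
Tool frame: the origin (TCP) lies midway between the tips of the shut fingers; the grasp point (between the pads) lies 19 mm behind it; z points along the fingers, y is the line along which they close (so a half turn about z gives the same grasp; the last joint's range is limited). The gripper opens to 95 mm and grips with 3 to 60 N. Pads are 20 mm wide; open, the fingers measure 119 mm over their backs; the gripper's body (75 mm by 180 mm) begins 59 mm behind the grasp point.
Start: joints at [-1.393, 0.124, 1.65, -0, 1.367, -0.083], TCP at [167.572, -628.016, 214.656] pointing down, gripper open.
Joint ranges: [-2.61, 2.61], [-1.02, 2.33], [0.03, 2.71], [-1.35, 4.49], [0.32, 2.68], [-2.91, 2.91]. Speed limits (rad/s): [2.57, 2.57, 3.14, 3.14, 3.14, 3.14].

INTERFACE

Orientations are given as a unit quaternion [x, y, z, w].
In Python, from rig import manip, imaging, workorder gives the robot as it stands.
- The arm moves only by the tool arm_command, never from a script. Its argument "increments" is a list that holds one entry, the list of rows, each a list of 7 numbers: the shift along the world's x, y, z in units of 750 mm (1.0 is 750 mm), then the turn, a rotation vector about the world's x, y, z in units of 90 degrees (1.0 is 90 degrees), then the finger opening in mm, from 0 to 95.1. A call has 1 to 5 rows; each row is the pose to reach, as a shift and turn from the pose commanded when the call began; what a row does not reach only later rows make up. A row lasts 1/12 s, in which the tool goes at most 41.7 mm and 7.16 degrees, less where a joint would pass 70% of its speed; a pose out of reach is approached as far as the arm can. A call with a number of a shift or a turn outside -1 to 1 is refused whole. A call with a gripper value outside its range is refused whole. The fingers move at their own pace and stop on an object; the grip force is fixed at half the most. Time passes only in rows, so rows that repeat a pose let the fingers close. It gives the time, the measured TCP pose, the force, the opening and the grip force at its end, in the units of the state.
- manip.read_state(): the state, without advancing time (a new reading comes with each control period).
- imaging.camera(name): name is "side" or "top" or "wrist"; returns (picture, depth): 480x640x3 uint8, blue, green, red; 480x640 float32, mm along the optical axis (not along the pixel's ray), 0 where there is no reading.
- imaging.calibration(name): a dict with "K" (3x3 intrinsics, pixels), "rvec" (rotation vector, rad) and "tvec" (3), from world to camera coordinates, as OpenCV has them. Camera axes: x right, y down, z forward; pixel columns grow to the right and rows downward; lengths in mm; the calibration is good to about 2 mm. A picture is of the moment at which its call begins: read the wrist's pose just before it. calibration takes no time and is no camera call; for the wrist camera it gives the pose at the moment of the call.
- workorder.close_job(): hands the job in; it is judged then, once.
The state is a dict: "time": time; "joint_positions": joint angles; "qvel": joint speeds; "tau": joint torques, N m; "tool_pos": TCP position; "tool_rot": TCP orientation; "contact_force": force on the tool from outside, world axes, zero at the start; "wrist_torque": the same for the moment, N m; "width": finger opening in mm; "gripper_force": force on a finger pad.
Only numpy, scipy, OpenCV 4.12 (cv2) and the standard library are available. Lean on these libraries where they do the work, as an engineer would, in place of code of your own. Each camera call takes 0.05 s, during which the arm holds its last target. There are 200 camera calls.

## Working session

There is one attempt and no reset: what is moved stays moved. The work goes in short steps, Python scripts to look and compute and a tool call to move; the robot and the scene stay as the last step left them, time stands still between calls to the robot, and variables do not carry over. Pictures are saved under pics/ and viewed, at most 14 in all, crops included, and the job is handed in when it is done.

Besides the shell and the picture viewer there is one more tool, called after "Request:" as a command line: name --argument value ..., lists and objects as JSON in quotes. arm_command: Moves the arm, as the interface text tells. Its arguments: {"type":"object","properties":{"increments":{"type":"array","items":{"type":"array","items":{"type":"array","items":{"type":"number"}}}}},"required":["increments"]}

```bash
mkdir -p pics; ls
cat > h.py <<'E'
import numpy as np, cv2
from rig import manip, imaging, workorder
def cam(n):
    c=imaging.calibration(n); p,d=imaging.camera(n); return p,d,c
def world(c,d,u,v,r=2):
    z=d[int(v)-r:int(v)+r+1,int(u)-r:int(u)+r+1]; z=np.median(z[z>0])
    K=np.array(c["K"],float); R=cv2.Rodrigues(np.array(c["rvec"],float))[0]
    return R.T@(np.array([(u-K[0,2])/K[0,0]*z,(v-K[1,2])/K[1,1]*z,z])-np.array(c["tvec"],float).ravel())
def cloud(c,d):
    K=np.array(c["K"],float); R=cv2.Rodrigues(np.array(c["rvec"],float))[0]
    v,u=np.mgrid[:480,:640]; P=np.stack([(u-K[0,2])/K[0,0]*d,(v-K[1,2])/K[1,1]*d,d],-1)-np.array(c["tvec"],float).ravel()
    return P@R
E
python3 - <<'E'
from h import *
for n in ("top","side"):
    p,d,c=cam(n); cv2.imwrite(f"pics/{n}0.png",p); np.savez(f"{n}0.npz",p=p,d=d,**{k:np.array(c[k]) for k in("K","rvec","tvec")})
print(manip.read_state())
E
```

```text
pics
{'time': 0.1, 'joint_positions': array([-1.39255821e+00,  1.24453254e-01,  1.65151303e+00, -1.76247438e-05,
        1.36752940e+00, -8.25766781e-02]), 'qvel': array([-0.00102189, -0.00104083, -0.00351198, -0.002094  ,  0.00050666,
       -0.00148188]), 'tau': array([ 6.38393576e-04, -4.18883407e+01, -3.61095607e+01,  7.77688134e-02,
        4.61935904e-02, -6.06521621e-05]), 'tool_pos': array([ 167.49251741, -627.44875697,  213.51576666]), 'tool_rot': array([ 9.91508318e-01,  1.30039803e-01, -5.41134507e-05, -9.50009537e-04]), 'contact_force': array([-0.07104636,  0.7927813 , -0.93606285]), 'wrist_torque': array([ 0.01854784, -0.04666241, -0.00604505]), 'gripper_force': 0.0, 'width': 94.96743829772434}
```

View pics/top0.png

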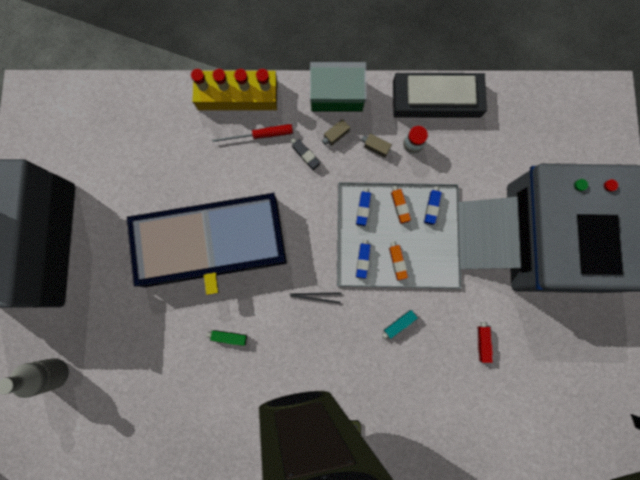

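View pics/side0.png

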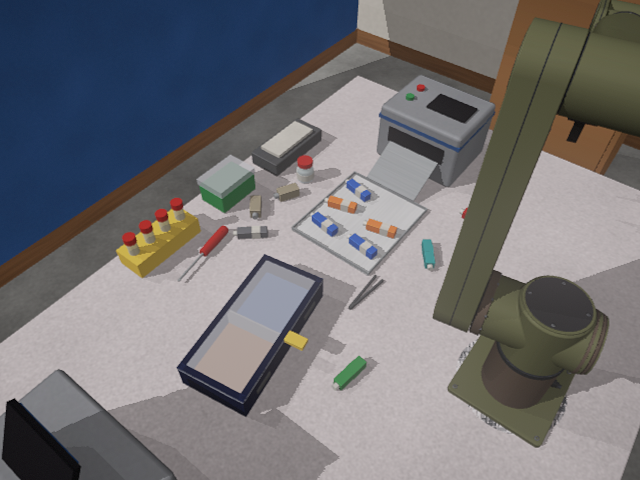

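The top view shows the tab at (211,283) and the case with its orange bay on the left and blue bay on the right. The tray holds 3 blue cartridges at (363,208), (433,206) and (363,260), and 2 orange at (401,206) and (399,262). I'll measure these next.

```bash
cat >> h.py <<'E'
def blobs(p,P,lo,hi,zr=(15,45),amin=40,box=None):
    hsv=cv2.cvtColor(p,cv2.COLOR_BGR2HSV); m=cv2.inRange(hsv,lo,hi)
    m&=((P[...,2]>zr[0])&(P[...,2]<zr[1])).astype(np.uint8)*255
    if box: m&=((P[...,0]>box[0])&(P[...,0]<box[1])&(P[...,1]>box[2])&(P[...,1]<box[3])).astype(np.uint8)*255
    m=cv2.morphologyEx(m,cv2.MORPH_CLOSE,np.ones((9,9),np.uint8))
    n,l,s,ce=cv2.connectedComponentsWithStats(m); out=[]
    for i in range(1,n):
        if s[i,4]<amin: continue
        Q=P[l==i]; zt=np.percentile(Q[:,2],70); Q=Q[Q[:,2]>zt-6]
        (cx,cy),(w,h),a=cv2.minAreaRect(Q[:,:2].astype(np.float32))
        if h>w: w,h,a=h,w,a+90
        out.append((ce[i].round(),np.round([cx,cy,zt,w,h,((a+90)%180)-90],1)))
    return out
BLUE=((105,120,60),(130,255,255)); ORG=((5,150,100),(18,255,255)); YEL=((22,120,100),(33,255,255))
E
python3 - <<'E'
from h import *
for n in("top","side"):
    f=np.load(n+"0.npz"); P=cloud(f,f["d"]); p=f["p"]
    print(n)
    for nm,c in(("b",BLUE),("o",ORG),("y",YEL)):
        for b in blobs(p,P,*c,zr=(12,75)): print(nm,*b)
f=np.load("top0.npz")
for uv in[(131,217),(137,283),(276,197),(283,262),(211,285),(205,283),(217,281),(211,290),(211,276),(338,185),(459,185),(459,288),(339,288),(315,298),(300,250)]:
    print(uv,world(f,f["d"],*uv,r=1).round(1))
E
```

```text
top
b [434. 198.] [ 484.7 -159.1   29.8  385.7   34.5  -44. ]
b [365. 199.] [ 605.6 -113.8   30.2   36.6   22.6   -8.5]
b [430. 219.] [ 559.3 -267.1   29.1   23.8   18.5   73. ]
b [361. 220.] [459.1 -66.5  29.1 227.7  23.6 -22.1]
b [364. 251.] [423.7 -74.4  29.8 177.3  31.9 -33. ]
b [361. 273.] [ 429.8 -103.9   29.5   22.    18.3   76.6]
o [398. 197.] [ 486.8 -115.1   29.9  327.    36.5  -32.1]
o [404. 218.] [ 560.9 -206.6   29.4   24.2   17.2  -74.5]
o [396. 254.] [ 429.2 -101.3   29.5  224.2   37.4  -60.7]
o [401. 275.] [ 398.4 -109.    30.2  208.1   17.4  -72. ]
y [234.  89.] [634.3 150.7  52.3 607.2 208.2  11.7]
y [210. 284.] [393.  117.2  72.3 264.8  47.5  85.1]
side
b [82. 39.] [1115.9  222.7   55.9 2289.5  595.5  -36.6]
b [357. 188.] [ 299.2  171.1   27.1 1135.5   63.7  -57.3]
b [323. 222.] [298.9 254.4  26.8 993.3  63.4 -52.2]
b [362. 245.] [ 458.  -110.6   26.8   79.7   26.9   -9.6]
o [334. 200.] [ 607.4 -195.    27.    36.4   25.8   20.2]
o [373. 224.] [ 473.9 -187.4   26.7   35.7   23.8   17.6]
o [391. 229.] [229.1 230.4  27.4 967.   18.4 -65.4]
y [159. 242.] [ 509.4  453.4   48.2 1048.5  206.9  -34.6]
y [295. 340.] [208.7 432.7  69.6 599.1  48.7 -46.3]
(131, 217) [551.8 419.7  70.9]
(137, 283) [403.1 396.4  70.4]
(276, 197) [615.6  98.5   3.4]
(283, 262) [453.3  74.8  50.6]
(211, 285) [399.5 231.   73.4]
(205, 283) [403.9 245.1  71.1]
(217, 281) [411.8 234.2   2. ]
(211, 290) [388.6 231.2  70.8]
(211, 276) [419.4 232.5  70.9]
(338, 185) [645.9 -51.9   4.7]
(459, 185) [ 648.3 -347.     0. ]
(459, 288) [ 398.4 -333.9    9.9]
(339, 288) [397.1 -54.2   0.9]
(315, 298) [373.4   2.1   6. ]
(300, 250) [486.8  38.8   0.9]
```

```bash
sed -i 's/Q=P\[l==i\];/Q=P[(l==i)\&(P[...,2]>zr[0])\&(P[...,2]<zr[1])];/' h.py
python3 - <<'E'
from h import *
for n in("top","side"):
    f=np.load(n+"0.npz"); P=cloud(f,f["d"]); p=f["p"]
    print(n)
    for nm,c in(("b",BLUE),("o",ORG),("y",YEL)):
        for b in blobs(p,P,*c,zr=(12,80),box=(340,700,-360,300)): print(nm,*b)
    hsv=cv2.cvtColor(p,cv2.COLOR_BGR2HSV)
    m=(P[...,2]>62)&(P[...,2]<76)&(P[...,0]>350)&(P[...,0]<660)&(P[...,1]>40)&(P[...,1]<450)&(cv2.inRange(hsv,*YEL)==0)
    m=cv2.morphologyEx(m.astype(np.uint8),cv2.MORPH_OPEN,np.ones((3,3),np.uint8))>0
    Q=P[m]; print(cv2.minAreaRect(Q[:,:2].astype(np.float32)),len(Q),np.median(Q[:,2]))
p=np.load("top0.npz")["p"]; cv2.imwrite("pics/crop1.png",cv2.resize(p[180:320,110:500],None,fx=2.05,fy=2.05,interpolation=cv2.INTER_CUBIC))
E
```

```text
top
b [434. 198.] [ 609.2 -279.1   29.7   36.4   24.8  -11.1]
b [365. 199.] [ 605.6 -113.8   30.2   36.6   22.6   -8.5]
b [430. 219.] [ 559.3 -267.1   29.1   23.8   18.5   73. ]
b [361. 220.] [ 555.  -105.4   29.1   22.3   19.7   75.9]
b [364. 251.] [ 481.1 -111.4   29.7   36.2   23.3   -1.5]
b [361. 273.] [ 429.8 -103.9   29.5   22.    18.3   76.6]
o [398. 197.] [ 610.8 -192.2   29.9   36.    24.6   19.4]
o [404. 218.] [ 560.9 -206.6   29.4   24.2   17.2  -74.5]
o [396. 254.] [ 476.6 -185.9   29.4   35.8   23.7   11.9]
o [401. 275.] [ 426.7 -196.8   30.1   23.3   17.3  -76. ]
y [210. 284.] [402.8 234.1  72.3  44.8  26.6   9. ]
((504.1463623046875, 252.063232421875), (161.16212463378906, 340.8022155761719), 9.80697250366211) 10631 69.75679027246079
side
b [357. 188.] [ 585.5 -275.9   27.1   79.3   25.3  -13.8]
b [323. 222.] [ 581.3 -112.5   26.7   81.5   25.7  -10.1]
b [362. 245.] [ 458.2 -109.6   26.8   79.7   24.9   -9.5]
o [334. 200.] [ 607.4 -195.    27.    36.4   25.8   20.2]
o [373. 224.] [ 473.9 -187.4   26.7   35.7   23.8   17.6]
o [391. 229.] [ 425.8 -198.2   27.4   23.    18.7  -58.5]
y [295. 340.] [400.7 231.6  69.6  47.5  27.2  10.4]
((501.5546569824219, 247.4655303955078), (163.04029846191406, 343.4322814941406), 9.731258392333984) 10037 66.89910013874342
```

View pics/crop1.png

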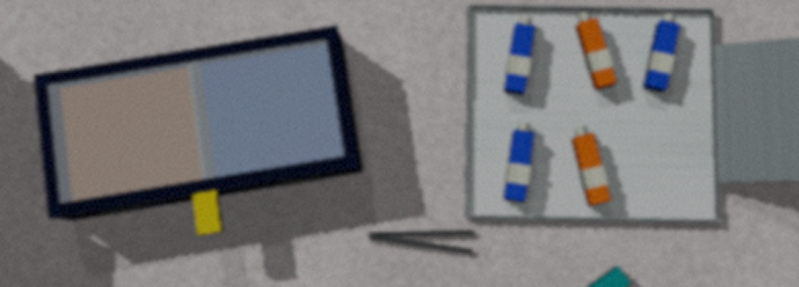

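The crop confirms the tab and case (yaw about 9.8°, centre about (502,250)) and all five cartridges lying along x. I'll move above the tab now.

Request:
arm_command --increments '[[[0.06, 0.229, 0, 0, 0, -0.058, 60], [0.06, 0.229, 0, 0, 0, -0.058, 60], [0.06, 0.229, 0, 0, 0, -0.058, 60], [0.06, 0.229, 0, 0, 0, -0.058, 60], [0.06, 0.229, 0, 0, 0, -0.058, 60]]]'

```text
time: 0.52
tool_pos: [213.3, -451.5, 213.3]
tool_rot: [0.996, 0.086, 0.0, -0.002]
contact_force: [0.4, -0.3, -0.1]
width: 67.1
gripper_force: 0.0
```

Request:
arm_command --increments '[[[0.06, 0.229, 0, 0, 0, 0, 60], [0.06, 0.229, 0, 0, 0, 0, 60], [0.06, 0.229, 0, 0, 0, 0, 60], [0.06, 0.229, 0, 0, 0, 0, 60], [0.06, 0.229, 0, 0, 0, 0, 60]]]'

```text
time: 0.93
tool_pos: [258.1, -281.0, 214.2]
tool_rot: [0.996, 0.086, 0.0, -0.0]
contact_force: [-0.2, -0.8, 1.0]
width: 60.1
gripper_force: 0.0
```

Request:
arm_command --increments '[[[0.06, 0.229, 0, 0, 0, 0, 60], [0.06, 0.229, 0, 0, 0, 0, 60], [0.06, 0.229, 0, 0, 0, 0, 60], [0.06, 0.229, 0, 0, 0, 0, 60], [0.06, 0.229, 0, 0, 0, 0, 60]]]'

```text
time: 1.35
tool_pos: [303.4, -109.1, 214.8]
tool_rot: [0.996, 0.088, 0.001, -0.0]
contact_force: [0.6, -0.0, 0.8]
width: 60.0
gripper_force: 0.0
```

Request:
arm_command --increments '[[[0.06, 0.229, 0, 0, 0, 0, 60], [0.06, 0.229, 0, 0, 0, 0, 60], [0.06, 0.229, 0, 0, 0, 0, 60], [0.06, 0.229, 0, 0, 0, 0, 60], [0.06, 0.229, 0, 0, 0, 0, 60]]]'

```text
time: 1.77
tool_pos: [348.2, 63.4, 214.9]
tool_rot: [0.996, 0.088, 0.0, -0.001]
contact_force: [0.2, -1.2, 0.4]
width: 60.2
gripper_force: 0.0
```

Request:
arm_command --increments '[[[0.06, 0.229, 0, 0, 0, 0, 60], [0.06, 0.229, 0, 0, 0, 0, 60], [0.06, 0.229, 0, 0, 0, 0, 60], [0.06, 0.229, 0, 0, 0, 0, 60], [0.06, 0.229, 0, 0, 0, 0, 60]]]'

```text
time: 2.18
tool_pos: [393.5, 234.9, 214.3]
tool_rot: [0.996, 0.087, -0.0, -0.001]
contact_force: [-0.5, -0.9, 0.2]
width: 60.2
gripper_force: 0.0
```

Run:
```python
from h import *
p,d,c=cam("wrist"); cv2.imwrite("pics/w1.png",p); P=cloud(c,d)
print(manip.read_state()["tool_pos"])
for b in blobs(p,P,*YEL,zr=(50,85)): print(*b)
```

```text
[393.39862163 234.21412757 214.2114903 ]
[327. 216.] [404.  231.9  70.7  44.9  24.9   9.6]
```

View pics/w1.png

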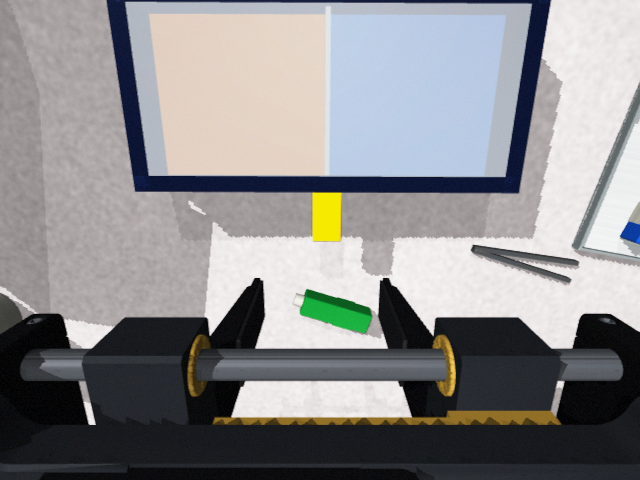

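The tab's measured centre is (404,232), top at 71, so the grip point is about (396.6,230.6). I'll descend and grip.

Request:
arm_command --increments '[[[0.004, -0.005, -0.12, 0, 0, 0, 60], [0.004, -0.005, -0.15, 0, 0, 0, 60], [0.004, -0.005, -0.19, 0, 0, 0, 60], [0.004, -0.005, -0.225, 0, 0, 0, 60], [0.004, -0.005, -0.225, 0, 0, 0, 60]]]'

```text
time: 2.65
tool_pos: [389.3, 222.9, 37.6]
tool_rot: [0.996, 0.084, -0.008, 0.003]
contact_force: [-1.5, -0.8, -0.3]
width: 60.2
gripper_force: 0.0
```

Request:
arm_command --increments '[[[0, 0, 0, 0, 0, 0, 10], [0, 0, 0, 0, 0, 0, 10], [0, 0, 0, 0, 0, 0, 10], [0, 0, 0, 0, 0, 0, 10], [0, 0, 0, 0, 0, 0, 10]]]'

```text
time: 3.07
tool_pos: [397.4, 227.8, 48.6]
tool_rot: [0.996, 0.085, 0.002, -0.001]
contact_force: [-0.2, 7.5, 3.4]
width: 32.2
gripper_force: 5.0
```

Request:
arm_command --increments '[[[0, 0, 0, 0, 0, 0, 10], [0, 0, 0, 0, 0, 0, 10], [0, 0, 0, 0, 0, 0, 10], [0, 0, 0, 0, 0, 0, 10], [0, 0, 0, 0, 0, 0, 10]]]'

```text
time: 3.48
tool_pos: [396.9, 230.9, 48.5]
tool_rot: [0.996, 0.084, 0.002, -0.004]
contact_force: [-2.2, 12.0, 1.9]
width: 26.0
gripper_force: 30.0
```

Request:
arm_command --increments '[[[0.0014, 0.0002, 0.0265, 0, 0, 0, 10], [0.0055, 0.0009, 0.0527, 0, 0, 0, 10], [0.0122, 0.0021, 0.0783, 0, 0, 0, 10], [0.0216, 0.0037, 0.1031, 0, 0, 0, 10], [0.0335, 0.0057, 0.1267, 0, 0, 0, 10]]]'

```text
time: 3.9
tool_pos: [421.1, 235.0, 143.2]
tool_rot: [0.996, 0.085, 0.002, -0.005]
contact_force: [2.8, 14.4, -6.7]
width: 26.0
gripper_force: 30.0
```

Request:
arm_command --increments '[[[0.0142, 0.0034, 0.0223, 0, 0, 0, 10], [0.0306, 0.0072, 0.0428, 0, 0, 0, 10], [0.0492, 0.0104, 0.0616, 0, 0, 0, 10], [0.0694, 0.0138, 0.0783, 0, 0, 0, 10], [0.0914, 0.0176, 0.0927, 0, 0, 0, 10]]]'

```text
time: 4.32
tool_pos: [489.3, 246.5, 212.1]
tool_rot: [0.996, 0.085, 0.0, -0.002]
contact_force: [-0.3, 6.0, -2.3]
width: 26.7
gripper_force: 3.0
```

Request:
arm_command --increments '[[[0.0233, 0.004, 0.0121, 0, 0, 0, 10], [0.0477, 0.0081, 0.0216, 0, 0, 0, 10], [0.073, 0.0124, 0.0284, 0, 0, 0, 10], [0.0988, 0.0168, 0.0327, 0, 0, 0, 10], [0.1249, 0.0213, 0.034, 0, 0, 0, 10]]]'

```text
time: 4.73
tool_pos: [583.0, 262.9, 238.5]
tool_rot: [0.996, 0.085, 0.0, -0.002]
contact_force: [-3.0, 5.6, 2.8]
width: 25.8
gripper_force: 30.0
```

Request:
arm_command --increments '[[[0.0218, 0.0037, -0.0009, 0, 0, 0, 10], [0.0434, 0.0074, -0.0039, 0, 0, 0, 10], [0.0561, 0.0096, -0.0065, 0, 0, 0, 10], [0.0561, 0.0096, -0.0065, 0, 0, 0, 10], [0.0561, 0.0096, -0.0065, 0, 0, 0, 10]]]'

```text
time: 5.15
tool_pos: [626.4, 270.3, 234.6]
tool_rot: [0.996, 0.085, 0.003, -0.003]
contact_force: [-0.6, 6.7, 5.0]
width: 25.5
gripper_force: 30.0
```

The lid stayed in the grip, even through the slack moment. Releasing and rising.

Request:
arm_command --increments '[[[0, 0, 0, 0, 0, 0, 60], [0, 0, 0, 0, 0, 0, 60], [0, 0, 0, 0, 0, 0, 60], [0, 0, 0, 0, 0, 0, 60], [0, 0, 0.02, 0, 0, 0, 60]]]'

```text
time: 5.57
tool_pos: [623.0, 266.7, 242.2]
tool_rot: [0.996, 0.085, -0.004, 0.001]
contact_force: [-0.3, -0.3, -0.6]
width: 53.7
gripper_force: 0.0
```

Request:
arm_command --increments '[[[0, 0, 0.05, 0, 0, 0, 60], [0, 0, 0.08, 0, 0, 0, 60], [-0.02, 0, 0.1, 0, 0, 0, 60], [-0.07, 0, 0.1, 0, 0, 0, 60], [-0.12, 0, 0.1, 0, 0, 0, 60]]]'

```text
time: 5.98
tool_pos: [535.2, 267.4, 323.8]
tool_rot: [0.996, 0.084, 0.002, -0.0]
contact_force: [0.2, 0.1, 0.0]
width: 59.9
gripper_force: 0.0
```

Run:
```python
from h import *
p,d,c=cam("side"); P=cloud(c,d); cv2.imwrite("pics/s1.png",p)
print(manip.read_state()["tool_pos"])
for b in blobs(p,P,*YEL,zr=(100,300),box=(340,750,60,400)): print(*b)
for nm,k in(("b",BLUE),("o",ORG)):
    for b in blobs(p,P,*k,zr=(12,50),box=(340,700,-360,300)): print(nm,*b)
```

```text
[528.123394   267.54399229 322.049141  ]
[191. 250.] [635.3 275.6 242.5  19.3  16.5 -81.8]
b [358. 189.] [ 584.6 -276.9   25.9   80.4   24.4  -13.1]
b [323. 222.] [ 583.7 -112.6   26.5   79.8   24.6   -9.8]
b [362. 244.] [ 456.9 -110.3   27.1   79.    26.4   -6.3]
o [334. 201.] [ 608.1 -195.    26.7   34.5   21.9   15.7]
```

View pics/s1.png

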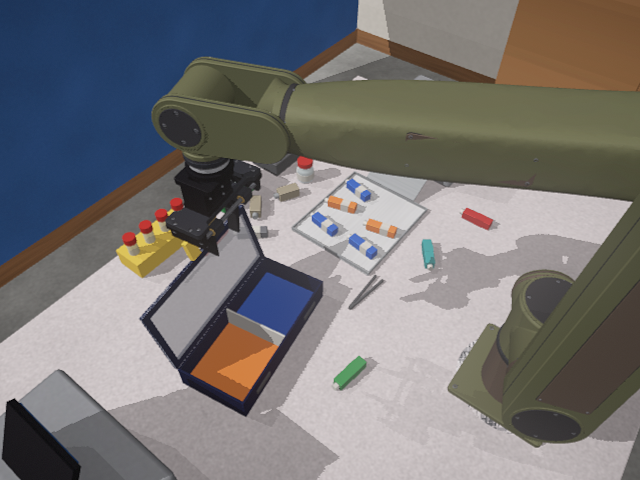

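The lid is open on its stop: the tab measures at (635,276,242), as expected. The orange bay is at +y and the blue one at -y. Going to hover over the tray for a close look.

Request:
arm_command --increments '[[[-0.051, -0.203, -0.027, 0, 0, -0.219, 60], [-0.051, -0.203, -0.027, 0, 0, -0.219, 60], [-0.051, -0.203, -0.027, 0, 0, -0.219, 60], [-0.051, -0.203, -0.027, 0, 0, -0.219, 60], [-0.051, -0.203, -0.027, 0, 0, -0.219, 60]]]'

```text
time: 6.45
tool_pos: [495.4, 111.0, 301.1]
tool_rot: [0.996, -0.09, -0.0, 0.001]
contact_force: [-0.1, 0.3, 0.5]
width: 60.3
gripper_force: 0.0
```

Request:
arm_command --increments '[[[-0.051, -0.203, -0.027, 0, 0, 0, 50], [-0.051, -0.203, -0.027, 0, 0, 0, 50], [-0.051, -0.203, -0.027, 0, 0, 0, 50], [-0.051, -0.203, -0.027, 0, 0, 0, 50], [-0.051, -0.203, -0.027, 0, 0, 0, 50]]]'

```text
time: 6.87
tool_pos: [457.3, -40.9, 280.7]
tool_rot: [0.996, -0.09, -0.0, 0.001]
contact_force: [-0.4, 0.7, 0.2]
width: 50.4
gripper_force: 0.0
```

Request:
arm_command --increments '[[[-0.051, -0.203, -0.027, 0, 0, 0, 50], [-0.051, -0.203, -0.027, 0, 0, 0, 50], [-0.051, -0.203, -0.027, 0, 0, 0, 50], [-0.051, -0.203, -0.027, 0, 0, 0, 50], [-0.051, -0.203, -0.027, 0, 0, 0, 50]]]'

```text
time: 7.28
tool_pos: [419.1, -192.9, 260.2]
tool_rot: [0.996, -0.09, -0.001, 0.001]
contact_force: [0.2, -0.0, -1.3]
width: 50.0
gripper_force: 0.0
```

```bash
cat >> h.py <<'E'
def carts(p,P,close=25,box=(340,700,-360,60)):
    hsv=cv2.cvtColor(p,cv2.COLOR_BGR2HSV)
    for nm,k in(("b",BLUE),("o",ORG)):
        m=cv2.inRange(hsv,*k)&((P[...,2]>14)&(P[...,2]<60)&(P[...,0]>box[0])&(P[...,0]<box[1])&(P[...,1]>box[2])&(P[...,1]<box[3])).astype(np.uint8)*255
        m=cv2.morphologyEx(m,cv2.MORPH_OPEN,np.ones((3,3),np.uint8))
        l=cv2.connectedComponents(cv2.morphologyEx(m,cv2.MORPH_CLOSE,np.ones((close,close),np.uint8)))[1]
        for i in range(1,l.max()+1):
            Q=P[(l==i)&(m>0)]
            if len(Q)<60: continue
            zt=np.percentile(Q[:,2],60); Q=Q[Q[:,2]>zt-5]
            (cx,cy),(w,h),a=cv2.minAreaRect(Q[:,:2].astype(np.float32))
            if h>w: w,h,a=h,w,a+90
            print(nm,np.argwhere(l==i).mean(0)[::-1].round(),np.round([cx,cy,zt,w,h,((a+90)%180)-90],1))
E
python3 - <<'E'
from h import *
p,d,c=cam("wrist"); cv2.imwrite("pics/w2.png",p); P=cloud(c,d)
s=manip.read_state();print(s["tool_pos"],s["tool_rot"])
carts(p,P)
E
```

```text
[ 419.87257231 -190.8704036   260.61922995] [ 9.96006445e-01 -8.92811244e-02 -1.26368910e-04 -1.62954882e-04]
b [374.  12.] [ 601.5 -280.    28.    23.2   22.3   76.5]
b [215.  63.] [ 585.6 -112.9   28.    79.4   24.1   -9.4]
b [370.  61.] [ 559.7 -270.2   27.9   23.4   19.3   78.2]
b [243. 182.] [ 461.2 -110.8   28.    79.3   24.3   -7.7]
o [297.  36.] [ 591.5 -201.5   28.    79.3   23.3   15.3]
o [313. 171.] [ 457.5 -192.8   28.    79.    23.6   12.8]
```

View pics/w2.png

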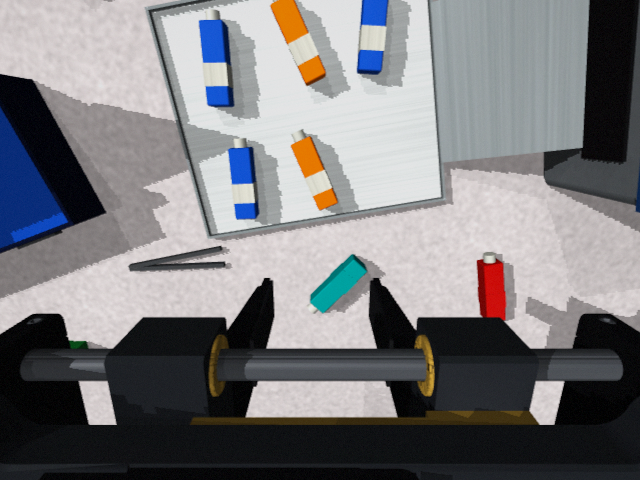

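The picture shows all five cartridges in the tray, and the measured tops (28.0) and sizes fit. First is the blue one at (243,182), position (461,-111).

Request:
arm_command --increments '[[[0.0547, 0.1043, -0.24, 0, 0, 0.026, 50], [0.0547, 0.1043, -0.24, 0, 0, 0.026, 50], [0.0547, 0.1043, -0.24, 0, 0, 0.026, 50], [0.0547, 0.1043, -0.24, 0, 0, 0.026, 50], [0.0547, 0.1043, -0.24, 0, 0, 0.026, 50]]]'

```text
time: 7.75
tool_pos: [461.6, -108.0, 78.6]
tool_rot: [0.998, -0.066, -0.0, -0.001]
contact_force: [-0.0, 0.0, -0.5]
width: 50.0
gripper_force: 0.0
```

Request:
arm_command --increments '[[[0, 0, -0.03, 0, 0, 0, 50], [0, 0, -0.06, 0, 0, 0, 50], [0, 0, -0.08, 0, 0, 0, 50], [0, 0, -0.09, 0, 0, 0, 50], [0, 0, -0.095, 0, 0, 0, 50]]]'

```text
time: 8.17
tool_pos: [461.3, -109.5, 8.4]
tool_rot: [0.998, -0.066, -0.001, -0.0]
contact_force: [-0.2, 1.1, 0.1]
width: 50.6
gripper_force: 0.0
```

Request:
arm_command --increments '[[[0, 0, 0, 0, 0, 0, 15], [0, 0, 0, 0, 0, 0, 15], [0, 0, 0, 0, 0, 0, 15], [0, 0, 0, 0, 0, 0, 15], [0, 0, 0, 0, 0, 0, 15]]]'

```text
time: 8.58
tool_pos: [462.1, -111.2, 10.2]
tool_rot: [0.998, -0.067, 0.001, 0.0]
contact_force: [-0.2, -0.7, 4.6]
width: 23.7
gripper_force: 30.0
```

Request:
arm_command --increments '[[[0, 0, 0, 0, 0, 0, 15], [0, 0, 0, 0, 0, 0, 15], [0, 0, 0.03, 0, 0, 0, 15], [0, 0, 0.08, 0, 0, 0, 15], [0, 0, 0.12, 0, 0, 0, 15]]]'

```text
time: 9.0
tool_pos: [460.4, -110.7, 99.7]
tool_rot: [0.998, -0.067, -0.001, -0.0]
contact_force: [0.8, 0.1, -0.1]
width: 23.8
gripper_force: 30.0
```

Request:
arm_command --increments '[[[0.0437, 0.1547, 0.02, 0, 0, 0.194, 15], [0.0437, 0.1547, 0.02, 0, 0, 0.194, 15], [0.0437, 0.1547, 0.02, 0, 0, 0.194, 15], [0.0437, 0.1547, 0.02, 0, 0, 0.194, 15], [0.0437, 0.1547, 0.02, 0, 0, 0.194, 15]]]'

```text
time: 9.42
tool_pos: [494.1, 6.6, 114.1]
tool_rot: [0.996, 0.087, -0.0, 0.0]
contact_force: [-0.4, -0.4, -0.3]
width: 23.6
gripper_force: 30.0
```

Request:
arm_command --increments '[[[0.0437, 0.1547, 0, 0, 0, 0, 15], [0.0437, 0.1547, 0, 0, 0, 0, 15], [0.0437, 0.1547, 0, 0, 0, 0, 15], [0.0437, 0.1547, 0, 0, 0, 0, 15], [0.0437, 0.1547, 0, 0, 0, 0, 15]]]'

```text
time: 9.83
tool_pos: [526.5, 121.2, 113.2]
tool_rot: [0.996, 0.086, -0.001, 0.0]
contact_force: [-0.1, -0.4, -0.5]
width: 23.8
gripper_force: 30.0
```

Request:
arm_command --increments '[[[0, 0, -0.04, 0, 0, 0, 15], [0, 0, -0.08, 0, 0, 0, 15], [0, 0, -0.11, 0, 0, 0, 15], [0, 0, -0.125, 0, 0, 0, 15], [0, 0, -0.133, 0, 0, 0, 15]]]'

```text
time: 10.25
tool_pos: [524.1, 118.9, 12.9]
tool_rot: [0.996, 0.084, -0.004, 0.001]
contact_force: [-16.9, -4.1, 31.4]
width: 23.5
gripper_force: 30.0
```

There's an unexpected contact force. I'll ease up and look.

Request:
arm_command --increments '[[[0, 0, 0.008, 0, 0, 0, 15], [0, 0, 0.008, 0, 0, 0, 15]]]'

```text
time: 10.42
tool_pos: [528.2, 120.2, 21.9]
tool_rot: [0.996, 0.085, 0.001, 0.0]
contact_force: [0.8, -0.3, -0.2]
width: 23.6
gripper_force: 30.0
```

Run:
```python
from h import *
p,d,c=cam("side"); P=cloud(c,d); cv2.imwrite("pics/s2.png",cv2.resize(p[180:420,170:490],None,fx=2.4,fy=2.4))
carts(p,P,box=(340,700,-360,450))
p,d,c=cam("wrist"); P=cloud(c,d); cv2.imwrite("pics/w3.png",p); carts(p,P,box=(340,700,60,450))
```

```text
b [332. 229.] [ 550.  -105.3   26.1   26.    19.5   67. ]
b [297. 293.] [492.7 114.7  37.1  26.5  20.5 -80.9]
o [382. 228.] [ 452.5 -191.    25.8   78.8   22.3   12.8]
b [321. 273.] [546.9 123.6  40.1  39.8  24.    9.7]
b [322. 383.] [489.8 113.8  39.6  23.1   5.  -83.1]
```

View pics/w3.png

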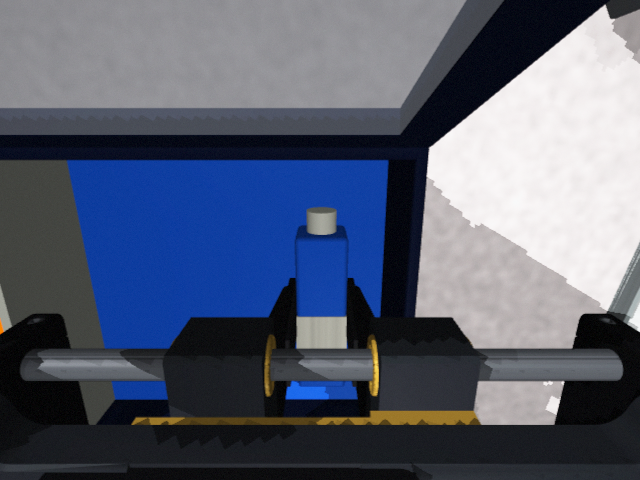

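The cartridge hangs level and clear of the walls, with its nozzle at (321,215), so the force was only the touchdown. Releasing, then on to the next blue.

Request:
arm_command --increments '[[[0, 0, -0.006, 0, 0, 0, 15], [0, 0, -0.006, 0, 0, 0, 34], [0, 0, -0.006, 0, 0, 0, 34], [0, 0, -0.006, 0, 0, 0, 34], [0, 0, -0.006, 0, 0, 0, 34]]]'

```text
time: 10.93
tool_pos: [526.9, 121.2, 15.9]
tool_rot: [0.996, 0.086, 0.0, -0.0]
contact_force: [-0.0, -0.0, 0.3]
width: 33.8
gripper_force: 0.0
```

Request:
arm_command --increments '[[[0, 0, 0.02, 0, 0, 0, 34], [0, 0, 0.06, 0, 0, 0, 34], [0, 0, 0.11, 0, 0, 0, 34], [0, 0, 0.14, 0, 0, 0, 34], [0, 0, 0.14, 0, 0, 0, 34]]]'

```text
time: 11.35
tool_pos: [531.1, 121.8, 127.8]
tool_rot: [0.996, 0.086, 0.006, -0.0]
contact_force: [0.6, -0.7, 1.0]
width: 34.1
gripper_force: 0.0
```

Request:
arm_command --increments '[[[0.0392, -0.156, 0, 0, 0, -0.213, 50], [0.0392, -0.156, 0, 0, 0, -0.213, 50], [0.0392, -0.156, 0, 0, 0, -0.213, 50], [0.0392, -0.156, 0, 0, 0, -0.213, 50], [0.0392, -0.156, 0, 0, 0, -0.213, 50]]]'

```text
time: 11.77
tool_pos: [556.0, 2.8, 120.0]
tool_rot: [0.997, -0.083, -0.001, -0.0]
contact_force: [-0.9, 0.4, 0.7]
width: 49.7
gripper_force: 0.0
```

Request:
arm_command --increments '[[[0.0392, -0.156, 0, 0, 0, 0, 50], [0.0392, -0.156, 0, 0, 0, 0, 50], [0.0392, -0.156, 0, 0, 0, 0, 50], [0.0392, -0.156, 0, 0, 0, 0, 50], [0.0392, -0.156, 0, 0, 0, 0, 50]]]'

```text
time: 12.18
tool_pos: [585.5, -112.8, 120.1]
tool_rot: [0.997, -0.082, -0.001, -0.0]
contact_force: [0.7, -0.9, -0.1]
width: 50.3
gripper_force: 0.0
```

```bash
cat > look.py <<'E'
from h import *
p,d,c=cam("wrist"); P=cloud(c,d); cv2.imwrite("last.png",p); print(manip.read_state()["tool_pos"]); carts(p,P,box=(340,700,-360,450))
E
python3 look.py
```

```text
[ 585.14265547 -111.72070547  119.99306108]
b [540. 176.] [ 609.4 -281.4   27.7   39.    24.8  -12.7]
b [321. 216.] [ 606.  -115.6   27.9   39.5   23.3   -8.8]
b [524. 243.] [ 559.9 -269.6   27.7   24.1   18.7   76.8]
b [321. 280.] [ 555.9 -107.1   27.9   23.3   17.4   81.3]
b [ 83. 387.] [501.8 101.   31.1  43.   10.  -51.1]
o [432. 211.] [ 592.1 -201.    27.8   79.6   23.6   15.4]
```

Request:
arm_command --increments '[[[0, 0, -0.05, 0, 0, 0, 50], [0, 0, -0.095, 0, 0, 0, 50], [0, 0, -0.125, 0, 0, 0, 50], [0, 0, -0.14, 0, 0, 0, 50], [0, 0, -0.149, 0, 0, 0, 50]]]'

```text
time: 12.65
tool_pos: [583.8, -110.5, 6.7]
tool_rot: [0.997, -0.08, -0.002, -0.001]
contact_force: [0.7, -0.3, -1.0]
width: 50.0
gripper_force: 0.0
```

Request:
arm_command --increments '[[[0, 0, 0, 0, 0, 0, 15], [0, 0, 0, 0, 0, 0, 15], [0, 0, 0, 0, 0, 0, 15], [0, 0, 0, 0, 0, 0, 15], [0, 0, 0, 0, 0, 0, 15]]]'

```text
time: 13.07
tool_pos: [586.9, -113.2, 10.8]
tool_rot: [0.997, -0.082, 0.002, 0.0]
contact_force: [-0.2, 0.5, 4.0]
width: 24.1
gripper_force: 30.0
```

Request:
arm_command --increments '[[[0, 0, 0, 0, 0, 0, 15], [0, 0, 0.03, 0, 0, 0, 15], [0, 0, 0.08, 0, 0, 0, 15], [0, 0, 0.12, 0, 0, 0, 15], [0, 0, 0.14, 0, 0, 0, 15]]]'

```text
time: 13.48
tool_pos: [587.8, -113.6, 119.0]
tool_rot: [0.997, -0.082, 0.003, 0.001]
contact_force: [1.2, -0.3, -0.1]
width: 23.7
gripper_force: 30.0
```

Request:
arm_command --increments '[[[-0.0495, 0.2166, 0, 0, 0, 0.213, 15], [-0.0495, 0.2166, 0, 0, 0, 0.213, 15], [-0.0495, 0.2166, 0, 0, 0, 0.213, 15], [-0.0495, 0.2166, 0, 0, 0, 0.213, 15], [-0.0495, 0.2166, 0, 0, 0, 0.213, 15]]]'

```text
time: 13.9
tool_pos: [546.5, 55.0, 114.0]
tool_rot: [0.996, 0.088, -0.0, -0.001]
contact_force: [0.3, -0.6, -0.9]
width: 23.6
gripper_force: 30.0
```

Request:
arm_command --increments '[[[-0.0495, 0.2166, 0, 0, 0, 0, 15], [-0.0495, 0.2166, 0, 0, 0, 0, 15], [-0.0495, 0.2166, 0, 0, 0, 0, 15], [-0.0495, 0.2166, 0, 0, 0, 0, 15], [-0.0495, 0.2166, 0, 0, 0, 0, 15]]]'

```text
time: 14.32
tool_pos: [509.8, 217.3, 114.4]
tool_rot: [0.996, 0.088, 0.0, -0.001]
contact_force: [0.6, -1.0, -0.2]
width: 23.8
gripper_force: 30.0
```

Request:
arm_command --increments '[[[0, 0, -0.03, 0, 0, 0, 15], [0, 0, -0.06, 0, 0, 0, 15], [0, 0, -0.09, 0, 0, 0, 15], [0, 0, -0.11, 0, 0, 0, 15], [0, 0, -0.12, 0, 0, 0, 15]]]'

```text
time: 14.73
tool_pos: [509.8, 210.8, 21.4]
tool_rot: [0.996, 0.085, -0.002, 0.001]
contact_force: [-0.3, 0.2, -0.0]
width: 24.2
gripper_force: 30.0
```

Request:
arm_command --increments '[[[0, 0, -0.006, 0, 0, 0, 15], [0, 0, -0.0105, 0, 0, 0, 15], [0, 0, -0.0105, 0, 0, 0, 34], [0, 0, -0.0105, 0, 0, 0, 34], [0, 0, -0.0105, 0, 0, 0, 34]]]'

```text
time: 15.15
tool_pos: [512.4, 212.3, 17.5]
tool_rot: [0.996, 0.086, 0.001, -0.0]
contact_force: [-0.5, 0.4, -0.8]
width: 33.2
gripper_force: 0.0
```

Request:
arm_command --increments '[[[0, 0, 0.02, 0, 0, 0, 34], [0, 0, 0.06, 0, 0, 0, 34], [0, 0, 0.11, 0, 0, 0, 34], [0, 0, 0.14, 0, 0, 0, 34], [0, 0, 0.14, 0, 0, 0, 34]]]'

```text
time: 15.57
tool_pos: [515.9, 213.5, 129.3]
tool_rot: [0.996, 0.086, 0.007, -0.001]
contact_force: [0.4, 0.8, 1.0]
width: 34.0
gripper_force: 0.0
```

Request:
arm_command --increments '[[[0.0347, -0.2173, 0, 0, 0, -0.2495, 50], [0.0347, -0.2173, 0, 0, 0, -0.2495, 50], [0.0347, -0.2173, 0, 0, 0, -0.2495, 50], [0.0347, -0.2173, 0, 0, 0, -0.2495, 50], [0.0347, -0.2173, 0, 0, 0, -0.2495, 50]]]'

```text
time: 15.98
tool_pos: [538.2, 43.6, 121.5]
tool_rot: [0.994, -0.113, 0.001, 0.001]
contact_force: [-0.2, 0.6, 0.8]
width: 49.3
gripper_force: 0.0
```

Request:
arm_command --increments '[[[0.0347, -0.2173, 0, 0, 0, 0, 50], [0.0347, -0.2173, 0, 0, 0, 0, 50], [0.0347, -0.2173, 0, 0, 0, 0, 50], [0.0347, -0.2173, 0, 0, 0, 0, 50], [0.0347, -0.2173, 0, 0, 0, 0, 50]]]'

```text
time: 16.4
tool_pos: [564.3, -119.4, 121.6]
tool_rot: [0.994, -0.113, 0.001, 0.001]
contact_force: [0.3, 0.8, 1.2]
width: 49.7
gripper_force: 0.0
```

Request:
arm_command --increments '[[[0.0347, -0.2173, 0, 0, 0, 0, 50], [0.0347, -0.2173, 0, 0, 0, 0, 50], [0.0347, -0.2173, 0, 0, 0, 0, 50], [0.0347, -0.2173, 0, 0, 0, 0, 50], [0.0347, -0.2173, 0, 0, 0, 0, 50]]]'

```text
time: 16.82
tool_pos: [590.1, -282.4, 121.3]
tool_rot: [0.994, -0.112, 0.001, 0.001]
contact_force: [-0.6, -0.1, 0.4]
width: 49.9
gripper_force: 0.0
```

```bash
python3 look.py
```

```text
[ 589.67504705 -279.39835893  120.98988815]
b [315. 219.] [ 609.5 -282.    27.9   39.5   23.3  -12.6]
b [314. 282.] [ 560.6 -270.3   28.    23.4   18.5   76. ]
o [216. 257.] [ 592.7 -201.5   28.    78.5   23.7   15.6]
o [258. 395.] [ 466.7 -193.8   27.9   17.6   16.   -72.7]
```

Request:
arm_command --increments '[[[0, 0, -0.05, 0, 0, 0, 50], [0, 0, -0.095, 0, 0, 0, 50], [0, 0, -0.125, 0, 0, 0, 50], [0, 0, -0.14, 0, 0, 0, 50], [0, 0, -0.149, 0, 0, 0, 50]]]'

```text
time: 17.28
tool_pos: [588.2, -274.6, 7.0]
tool_rot: [0.994, -0.109, -0.002, -0.001]
contact_force: [0.1, 0.2, -0.2]
width: 50.0
gripper_force: 0.0
```

Request:
arm_command --increments '[[[0, 0, 0, 0, 0, 0, 15], [0, 0, 0, 0, 0, 0, 15], [0, 0, 0, 0, 0, 0, 15], [0, 0, 0, 0, 0, 0, 15], [0, 0, 0, 0, 0, 0, 15]]]'

```text
time: 17.7
tool_pos: [590.6, -277.5, 11.4]
tool_rot: [0.994, -0.11, 0.001, 0.001]
contact_force: [-0.4, 0.9, 4.1]
width: 23.6
gripper_force: 30.0
```

Request:
arm_command --increments '[[[0, 0, 0, 0, 0, 0, 15], [0, 0, 0.03, 0, 0, 0, 15], [0, 0, 0.08, 0, 0, 0, 15], [0, 0, 0.12, 0, 0, 0, 15], [0, 0, 0.14, 0, 0, 0, 15]]]'

```text
time: 18.12
tool_pos: [591.4, -278.1, 119.4]
tool_rot: [0.994, -0.11, 0.003, 0.001]
contact_force: [1.1, -1.0, 0.1]
width: 24.0
gripper_force: 30.0
```

Request:
arm_command --increments '[[[-0.0313, 0.1971, 0, 0, 0, 0.249, 15], [-0.0313, 0.1971, 0, 0, 0, 0.249, 15], [-0.0313, 0.1971, 0, 0, 0, 0.249, 15], [-0.0313, 0.1971, 0, 0, 0, 0.249, 15], [-0.0313, 0.1971, 0, 0, 0, 0.249, 15]]]'

```text
time: 18.53
tool_pos: [564.3, -124.6, 113.3]
tool_rot: [0.996, 0.087, -0.001, -0.001]
contact_force: [0.1, 0.5, -0.2]
width: 23.5
gripper_force: 30.0
```

Request:
arm_command --increments '[[[-0.0313, 0.1971, 0, 0, 0, 0, 15], [-0.0313, 0.1971, 0, 0, 0, 0, 15], [-0.0313, 0.1971, 0, 0, 0, 0, 15], [-0.0313, 0.1971, 0, 0, 0, 0, 15], [-0.0313, 0.1971, 0, 0, 0, 0, 15]]]'

```text
time: 18.95
tool_pos: [541.3, 22.1, 113.7]
tool_rot: [0.996, 0.087, -0.001, -0.001]
contact_force: [0.7, 0.2, -1.9]
width: 24.1
gripper_force: 30.0
```

Request:
arm_command --increments '[[[-0.0313, 0.1971, 0, 0, 0, 0, 15], [-0.0313, 0.1971, 0, 0, 0, 0, 15], [-0.0313, 0.1971, 0, 0, 0, 0, 15], [-0.0313, 0.1971, 0, 0, 0, 0, 15], [-0.0313, 0.1971, 0, 0, 0, 0, 15]]]'

```text
time: 19.37
tool_pos: [518.6, 169.4, 114.1]
tool_rot: [0.996, 0.087, -0.0, -0.0]
contact_force: [-1.0, 0.1, -0.4]
width: 23.4
gripper_force: 30.0
```

```bash
python3 look.py; cp last.png pics/w4.png
```

```text
[518.92558166 167.4727938  114.02681123]
b [264. 220.] [530.5 214.8  30.8  39.6  24.5   9.3]
b [387. 221.] [545.7 124.1  30.8  39.5  24.3   9.7]
b [267. 286.] [480.5 206.1  30.9  24.   19.1 -80.7]
b [384. 287.] [495.6 115.5  30.8  24.2  19.3 -79.9]
```

View pics/w4.png

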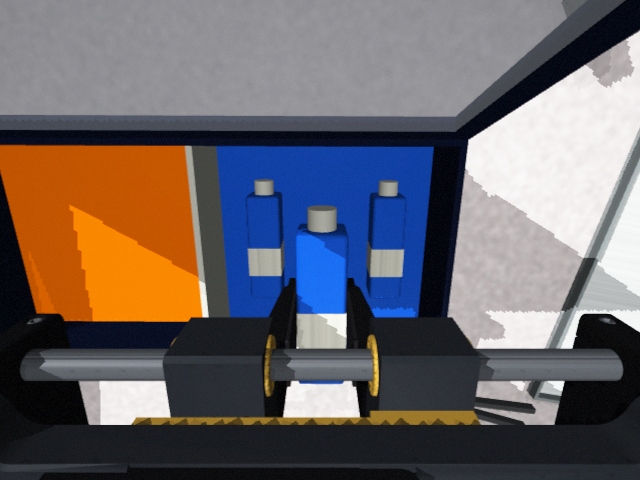

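Both placed blues sit in their slots, at (264,245) and (387,245), and the held one is centred between them. Lowering it, then on to the orange at (592,-201).

Request:
arm_command --increments '[[[0, 0, -0.03, 0, 0, 0, 15], [0, 0, -0.06, 0, 0, 0, 15], [0, 0, -0.09, 0, 0, 0, 15], [0, 0, -0.11, 0, 0, 0, 15], [0, 0, -0.12, 0, 0, 0, 15]]]'

```text
time: 19.83
tool_pos: [517.7, 164.3, 21.5]
tool_rot: [0.996, 0.084, -0.002, 0.001]
contact_force: [-0.1, 0.7, -0.1]
width: 23.7
gripper_force: 30.0
```

Request:
arm_command --increments '[[[0, 0, -0.006, 0, 0, 0, 15], [0, 0, -0.011, 0, 0, 0, 15], [0, 0, -0.011, 0, 0, 0, 33], [0, 0, -0.011, 0, 0, 0, 33], [0, 0, -0.011, 0, 0, 0, 33]]]'

```text
time: 20.25
tool_pos: [520.2, 166.7, 17.5]
tool_rot: [0.996, 0.085, 0.001, -0.0]
contact_force: [-0.4, 0.1, 0.3]
width: 32.1
gripper_force: 0.0
```

Request:
arm_command --increments '[[[0, 0, 0.02, 0, 0, 0, 33], [0, 0, 0.06, 0, 0, 0, 33], [0, 0, 0.11, 0, 0, 0, 33], [0, 0, 0.14, 0, 0, 0, 33], [0, 0, 0.14, 0, 0, 0, 33]]]'

```text
time: 20.67
tool_pos: [523.7, 167.8, 129.3]
tool_rot: [0.996, 0.085, 0.007, -0.001]
contact_force: [0.5, 1.1, 0.4]
width: 32.7
gripper_force: 0.0
```

Request:
arm_command --increments '[[[0.0489, -0.2454, 0, 0, 0, 0.064, 50], [0.0489, -0.2454, 0, 0, 0, 0.064, 50], [0.0489, -0.2454, 0, 0, 0, 0.064, 50], [0.0489, -0.2454, 0, 0, 0, 0.064, 50], [0.0489, -0.2454, 0, 0, 0, 0.064, 50]]]'

```text
time: 21.08
tool_pos: [556.2, -21.0, 121.5]
tool_rot: [0.991, 0.134, 0.001, 0.001]
contact_force: [0.5, -0.3, 0.1]
width: 49.7
gripper_force: 0.0
```

Request:
arm_command --increments '[[[0.0489, -0.2454, 0, 0, 0, 0, 50], [0.0489, -0.2454, 0, 0, 0, 0, 50], [0.0489, -0.2454, 0, 0, 0, 0, 50], [0.0489, -0.2454, 0, 0, 0, 0, 50], [0.0489, -0.2454, 0, 0, 0, 0, 50]]]'

```text
time: 21.5
tool_pos: [592.8, -205.8, 121.4]
tool_rot: [0.991, 0.134, 0.0, 0.001]
contact_force: [0.0, -0.2, 0.2]
width: 49.7
gripper_force: 0.0
```

```bash
python3 look.py
```

```text
[ 593.1563434  -207.81547879  121.49118998]
o [315. 216.] [ 611.7 -195.6   27.9   39.    23.1   15.6]
o [315. 280.] [ 562.6 -208.9   27.9   22.6   18.5  -75. ]
o [274. 343.] [ 495.1 -190.2   27.    10.2    6.6  -79.7]
o [266. 410.] [ 428.7 -198.7   27.8   22.9   17.9  -74.9]
```

Request:
arm_command --increments '[[[0, 0, -0.05, 0, 0, 0, 50], [0, 0, -0.095, 0, 0, 0, 50], [0, 0, -0.125, 0, 0, 0, 50], [0, 0, -0.14, 0, 0, 0, 50], [0, 0, -0.149, 0, 0, 0, 50]]]'

```text
time: 21.97
tool_pos: [591.0, -200.6, 7.1]
tool_rot: [0.991, 0.135, -0.001, -0.001]
contact_force: [-0.1, 0.8, -0.0]
width: 50.0
gripper_force: 0.0
```

Request:
arm_command --increments '[[[0, 0, 0, 0, 0, 0, 15], [0, 0, 0, 0, 0, 0, 15], [0, 0, 0, 0, 0, 0, 15], [0, 0, 0, 0, 0, 0, 15], [0, 0, 0, 0, 0, 0, 15]]]'

```text
time: 22.38
tool_pos: [593.6, -201.9, 11.3]
tool_rot: [0.991, 0.135, 0.001, 0.001]
contact_force: [-0.4, 0.0, 3.8]
width: 23.8
gripper_force: 30.0
```

Request:
arm_command --increments '[[[0, 0, 0, 0, 0, 0, 15], [0, 0, 0.03, 0, 0, 0, 15], [0, 0, 0.08, 0, 0, 0, 15], [0, 0, 0.12, 0, 0, 0, 15], [0, 0, 0.14, 0, 0, 0, 15]]]'

```text
time: 22.8
tool_pos: [594.4, -202.4, 119.4]
tool_rot: [0.991, 0.135, 0.003, 0.002]
contact_force: [0.7, -1.1, -0.7]
width: 23.8
gripper_force: 30.0
```

Request:
arm_command --increments '[[[-0.0481, 0.2543, 0, 0, 0, -0.064, 15], [-0.0481, 0.2543, 0, 0, 0, -0.064, 15], [-0.0481, 0.2543, 0, 0, 0, -0.064, 15], [-0.0481, 0.2543, 0, 0, 0, -0.064, 15], [-0.0481, 0.2543, 0, 0, 0, -0.064, 15]]]'

```text
time: 23.22
tool_pos: [555.0, -7.9, 114.5]
tool_rot: [0.996, 0.086, -0.0, -0.0]
contact_force: [-0.6, 0.4, -0.4]
width: 24.3
gripper_force: 30.0
```

Request:
arm_command --increments '[[[-0.0481, 0.2543, 0, 0, 0, 0, 15], [-0.0481, 0.2543, 0, 0, 0, 0, 15], [-0.0481, 0.2543, 0, 0, 0, 0, 15], [-0.0481, 0.2543, 0, 0, 0, 0, 15], [-0.0481, 0.2543, 0, 0, 0, 0, 15]]]'

```text
time: 23.63
tool_pos: [519.0, 183.0, 114.7]
tool_rot: [0.996, 0.086, 0.0, -0.0]
contact_force: [0.8, 0.4, -0.6]
width: 23.9
gripper_force: 30.0
```

Request:
arm_command --increments '[[[-0.0481, 0.2543, 0, 0, 0, 0, 15], [-0.0481, 0.2543, 0, 0, 0, 0, 15], [-0.0481, 0.2543, 0, 0, 0, 0, 15], [-0.0481, 0.2543, 0, 0, 0, 0, 15], [-0.0481, 0.2543, 0, 0, 0, 0, 15]]]'

```text
time: 24.05
tool_pos: [482.9, 373.9, 114.7]
tool_rot: [0.996, 0.086, 0.0, -0.001]
contact_force: [-0.3, 0.1, -1.5]
width: 23.9
gripper_force: 30.0
```

Request:
arm_command --increments '[[[0, 0, 0, 0, 0, 0, 15], [0, 0, -0.03, 0, 0, 0, 15], [0, 0, -0.07, 0, 0, 0, 15], [0, 0, -0.105, 0, 0, 0, 15], [0, 0, -0.12, 0, 0, 0, 15]]]'

```text
time: 24.47
tool_pos: [481.8, 368.5, 20.4]
tool_rot: [0.996, 0.085, -0.003, 0.002]
contact_force: [-1.5, 0.0, -1.1]
width: 23.8
gripper_force: 30.0
```

Request:
arm_command --increments '[[[0, 0, -0.006, 0, 0, 0, 15], [0, 0, -0.011, 0, 0, 0, 15], [0, 0, -0.011, 0, 0, 0, 34], [0, 0, -0.011, 0, 0, 0, 34], [0, 0, -0.011, 0, 0, 0, 34]]]'

```text
time: 24.88
tool_pos: [485.5, 371.4, 18.2]
tool_rot: [0.996, 0.085, 0.002, -0.001]
contact_force: [0.2, -0.9, 0.0]
width: 33.3
gripper_force: 0.0
```

Request:
arm_command --increments '[[[0, 0, 0.02, 0, 0, 0, 34], [0, 0, 0.06, 0, 0, 0, 34], [0, 0, 0.11, 0, 0, 0, 34], [0, 0, 0.14, 0, 0, 0, 34], [0, 0, 0.14, 0, 0, 0, 34]]]'

```text
time: 25.3
tool_pos: [488.4, 373.4, 130.2]
tool_rot: [0.996, 0.085, 0.006, -0.003]
contact_force: [0.4, 0.5, 0.6]
width: 34.0
gripper_force: 0.0
```

```bash
python3 look.py
```

```text
[486.95744512 372.48776149 126.95869255]
b [573. 244.] [517.5 169.3  30.4 110.8  80.6 -80.3]
o [330. 201.] [519.7 375.3  30.3  21.    6.4 -82.4]
```

Request:
arm_command --increments '[[[-0.0116, -0.2503, 0, 0, 0, 0.035, 50], [-0.0116, -0.2503, 0, 0, 0, 0.035, 50], [-0.0116, -0.2503, 0, 0, 0, 0.035, 50], [-0.0116, -0.2503, 0, 0, 0, 0.035, 50], [-0.0116, -0.2503, 0, 0, 0, 0.035, 50]]]'

```text
time: 25.77
tool_pos: [474.0, 179.5, 119.8]
tool_rot: [0.994, 0.112, -0.001, 0.001]
contact_force: [0.6, 1.2, -0.9]
width: 49.8
gripper_force: 0.0
```

Request:
arm_command --increments '[[[-0.0116, -0.2503, 0, 0, 0, 0, 50], [-0.0116, -0.2503, 0, 0, 0, 0, 50], [-0.0116, -0.2503, 0, 0, 0, 0, 50], [-0.0116, -0.2503, 0, 0, 0, 0, 50], [-0.0116, -0.2503, 0, 0, 0, 0, 50]]]'

```text
time: 26.18
tool_pos: [465.5, -8.0, 120.3]
tool_rot: [0.994, 0.111, -0.001, 0.0]
contact_force: [0.9, -0.1, -0.7]
width: 50.0
gripper_force: 0.0
```

Request:
arm_command --increments '[[[-0.0116, -0.2503, 0, 0, 0, 0, 50], [-0.0116, -0.2503, 0, 0, 0, 0, 50], [-0.0116, -0.2503, 0, 0, 0, 0, 50], [-0.0116, -0.2503, 0, 0, 0, 0, 50], [-0.0116, -0.2503, 0, 0, 0, 0, 50]]]'

```text
time: 26.6
tool_pos: [456.9, -196.0, 120.6]
tool_rot: [0.994, 0.111, -0.0, 0.0]
contact_force: [1.0, -0.2, 0.5]
width: 49.9
gripper_force: 0.0
```

```bash
python3 look.py
```

```text
[ 457.11185979 -197.77634434  120.73080382]
o [317. 215.] [ 477.4 -187.8   27.9   38.8   23.3   13.2]
o [317. 279.] [ 427.7 -199.    27.9   22.5   18.6  -77. ]
```

Request:
arm_command --increments '[[[0, 0, -0.05, 0, 0, 0, 50], [0, 0, -0.095, 0, 0, 0, 50], [0, 0, -0.125, 0, 0, 0, 50], [0, 0, -0.14, 0, 0, 0, 50], [0, 0, -0.149, 0, 0, 0, 50]]]'

```text
time: 27.07
tool_pos: [456.3, -191.3, 6.9]
tool_rot: [0.994, 0.113, -0.002, -0.001]
contact_force: [-0.4, 0.7, -0.0]
width: 50.3
gripper_force: 0.0
```

Request:
arm_command --increments '[[[0, 0, 0, 0, 0, 0, 15], [0, 0, 0, 0, 0, 0, 15], [0, 0, 0, 0, 0, 0, 15], [0, 0, 0, 0, 0, 0, 15], [0, 0, 0, 0, 0, 0, 15]]]'

```text
time: 27.48
tool_pos: [459.2, -193.0, 11.0]
tool_rot: [0.994, 0.113, 0.001, 0.001]
contact_force: [-0.8, 0.0, 3.0]
width: 24.0
gripper_force: 30.0
```

Request:
arm_command --increments '[[[0, 0, 0, 0, 0, 0, 15], [0, 0, 0.03, 0, 0, 0, 15], [0, 0, 0.08, 0, 0, 0, 15], [0, 0, 0.12, 0, 0, 0, 15], [0, 0, 0.14, 0, 0, 0, 15]]]'

```text
time: 27.9
tool_pos: [460.0, -193.5, 119.0]
tool_rot: [0.994, 0.112, 0.003, 0.002]
contact_force: [0.2, -0.4, -0.0]
width: 23.8
gripper_force: 30.0
```

Request:
arm_command --increments '[[[0.0176, 0.2152, 0, 0, 0, -0.035, 15], [0.0176, 0.2152, 0, 0, 0, -0.035, 15], [0.0176, 0.2152, 0, 0, 0, -0.035, 15], [0.0176, 0.2152, 0, 0, 0, -0.035, 15], [0.0176, 0.2152, 0, 0, 0, -0.035, 15]]]'

```text
time: 28.32
tool_pos: [471.0, -26.0, 114.6]
tool_rot: [0.996, 0.088, 0.0, -0.001]
contact_force: [-0.1, -0.3, -0.0]
width: 23.7
gripper_force: 30.0
```

Request:
arm_command --increments '[[[0.0176, 0.2152, 0, 0, 0, 0, 15], [0.0176, 0.2152, 0, 0, 0, 0, 15], [0.0176, 0.2152, 0, 0, 0, 0, 15], [0.0176, 0.2152, 0, 0, 0, 0, 15], [0.0176, 0.2152, 0, 0, 0, 0, 15]]]'

```text
time: 28.73
tool_pos: [484.6, 135.1, 114.9]
tool_rot: [0.996, 0.088, 0.001, -0.001]
contact_force: [-0.6, 0.2, 0.1]
width: 23.7
gripper_force: 30.0
```

Request:
arm_command --increments '[[[0.0176, 0.2152, 0, 0, 0, 0, 15], [0.0176, 0.2152, 0, 0, 0, 0, 15], [0.0176, 0.2152, 0, 0, 0, 0, 15], [0.0176, 0.2152, 0, 0, 0, 0, 15], [0.0176, 0.2152, 0, 0, 0, 0, 15]]]'

```text
time: 29.15
tool_pos: [498.1, 296.3, 114.9]
tool_rot: [0.996, 0.087, 0.001, -0.001]
contact_force: [-0.5, 0.2, -1.3]
width: 23.8
gripper_force: 30.0
```

Request:
arm_command --increments '[[[0, 0, 0, 0, 0, 0, 15], [0, 0, -0.03, 0, 0, 0, 15], [0, 0, -0.07, 0, 0, 0, 15], [0, 0, -0.105, 0, 0, 0, 15], [0, 0, -0.12, 0, 0, 0, 15]]]'

```text
time: 29.57
tool_pos: [495.2, 288.6, 20.5]
tool_rot: [0.996, 0.084, -0.003, 0.001]
contact_force: [-0.2, -1.3, -0.9]
width: 23.6
gripper_force: 30.0
```

Request:
arm_command --increments '[[[0, 0, -0.006, 0, 0, 0, 15], [0, 0, -0.011, 0, 0, 0, 15], [0, 0, -0.011, 0, 0, 0, 34], [0, 0, -0.011, 0, 0, 0, 34], [0, 0, -0.011, 0, 0, 0, 34]]]'

```text
time: 29.98
tool_pos: [499.1, 292.2, 18.1]
tool_rot: [0.996, 0.085, 0.002, -0.001]
contact_force: [0.9, -0.2, 0.6]
width: 33.1
gripper_force: 0.0
```

Request:
arm_command --increments '[[[0, 0, 0.02, 0, 0, 0, 34], [0, 0, 0.06, 0, 0, 0, 34], [0, 0, 0.11, 0, 0, 0, 34], [0, 0, 0.14, 0, 0, 0, 34], [0, 0, 0.14, 0, 0, 0, 34]]]'

```text
time: 30.4
tool_pos: [502.1, 293.9, 129.9]
tool_rot: [0.996, 0.085, 0.007, -0.002]
contact_force: [1.1, 0.6, 0.6]
width: 34.2
gripper_force: 0.0
```

Request:
arm_command --increments '[[[-0.1, 0, 0.24, 0, 0, 0, 60], [-0.1, 0, 0.24, 0, 0, 0, 60], [-0.1, 0, 0.24, 0, 0, 0, 60], [-0.1, 0, 0.24, 0, 0, 0, 60], [-0.1, 0, 0.24, 0, 0, 0, 60]]]'

```text
time: 30.82
tool_pos: [422.2, 292.2, 306.0]
tool_rot: [0.996, 0.085, 0.003, -0.001]
contact_force: [0.4, 0.3, -0.7]
width: 58.1
gripper_force: 0.0
```

```bash
python3 look.py; cp last.png pics/w5.png
python3 - <<'E'
from h import *
p,d,c=cam("wrist"); P=cloud(c,d)
for b in blobs(p,P,*YEL,zr=(150,300),box=(560,750,150,400)): print(*b)
p,d,c=cam("side"); P=cloud(c,d)
for b in blobs(p,P,*YEL,zr=(150,300),box=(560,750,150,400)): print(*b)
E
```

```text
[422.8570588  293.32024301 311.74928167]
b [438. 141.] [517.7 165.6  30.8 116.5  79.3 -80.3]
o [267. 141.] [482.8 369.7  31.   79.1  23.8   9.7]
o [334. 141.] [496.5 290.   31.   79.   23.9   9.9]
[191. 248.] [637.1 272.  249.5  26.7  17.7 -87.6]
```

View pics/w5.png

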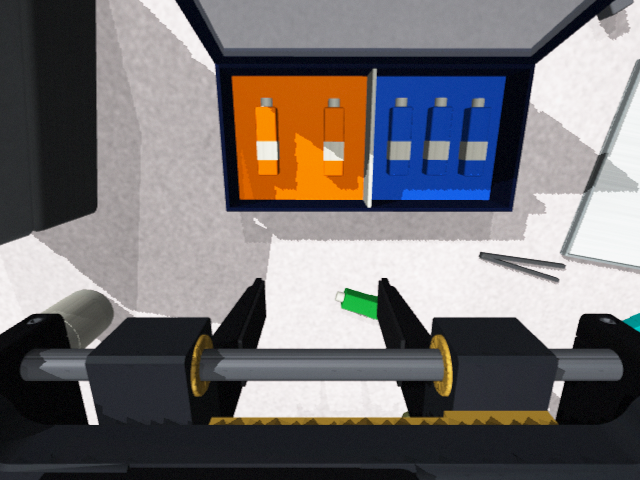

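All five are in their bays, orange at (267,140) and (334,140), blue at (400,140), (438,140) and (475,140). Now I'll take the tab and shut the lid.

Request:
arm_command --increments '[[[0.142, -0.014, 0.04, 0, 0, 0, 60], [0.142, -0.014, 0.04, 0, 0, 0, 60], [0.142, -0.014, 0.04, 0, 0, 0, 60], [0.142, -0.014, 0.04, 0, 0, 0, 60], [0.142, -0.014, 0.04, 0, 0, 0, 60]]]'

```text
time: 31.38
tool_pos: [529.7, 280.5, 328.6]
tool_rot: [0.996, 0.084, -0.002, 0.001]
contact_force: [0.8, -0.2, -0.8]
width: 60.2
gripper_force: 0.0
```

Request:
arm_command --increments '[[[0.142, -0.014, 0, 0, 0, 0, 60], [0.142, -0.014, 0, 0, 0, 0, 60], [0.142, -0.014, 0, 0, 0, 0, 60], [0.142, -0.014, 0, 0, 0, 0, 60], [0.142, -0.014, 0, 0, 0, 0, 60]]]'

```text
time: 31.8
tool_pos: [634.9, 270.6, 328.5]
tool_rot: [0.996, 0.085, -0.002, 0.0]
contact_force: [-0.4, -0.6, -0.2]
width: 59.9
gripper_force: 0.0
```

Request:
arm_command --increments '[[[0, 0, -0.03, 0, 0, 0, 60], [0, 0, -0.07, 0, 0, 0, 60], [0, 0, -0.11, 0, 0, 0, 60], [0, 0, -0.13, 0, 0, 0, 60], [0, 0, -0.137, 0, 0, 0, 60]]]'

```text
time: 32.22
tool_pos: [632.2, 270.6, 224.0]
tool_rot: [0.996, 0.086, -0.004, 0.001]
contact_force: [-1.0, -0.4, 0.1]
width: 59.8
gripper_force: 0.0
```

Request:
arm_command --increments '[[[0, 0, 0, 0, 0, 0, 10], [0, 0, 0, 0, 0, 0, 10], [0, 0, 0, 0, 0, 0, 10], [0, 0, 0, 0, 0, 0, 10], [0, 0, 0, 0, 0, 0, 10]]]'

```text
time: 32.63
tool_pos: [636.4, 271.0, 230.5]
tool_rot: [0.996, 0.085, 0.001, -0.0]
contact_force: [0.7, 0.3, -0.6]
width: 32.0
gripper_force: 0.0
```

Request:
arm_command --increments '[[[0, 0, 0, 0, 0, 0, 10], [0, 0, 0, 0, 0, 0, 10], [0, 0, 0, 0, 0, 0, 10]]]'

```text
time: 32.88
tool_pos: [636.1, 271.9, 230.0]
tool_rot: [0.996, 0.085, 0.001, -0.001]
contact_force: [-0.4, 4.3, 3.7]
width: 25.8
gripper_force: 30.0
```

Request:
arm_command --increments '[[[-0.0255, -0.0043, 0.006, 0, 0, 0, 10], [-0.0514, -0.0088, 0.0092, 0, 0, 0, 10], [-0.0776, -0.0132, 0.0097, 0, 0, 0, 10], [-0.1036, -0.0177, 0.0075, 0, 0, 0, 10], [-0.1294, -0.022, 0.0024, 0, 0, 0, 10]]]'

```text
time: 33.3
tool_pos: [539.6, 255.4, 233.3]
tool_rot: [0.996, 0.085, 0.003, -0.001]
contact_force: [0.3, 4.3, 5.5]
width: 25.5
gripper_force: 30.0
```

Request:
arm_command --increments '[[[-0.025, -0.0043, -0.0079, 0, 0, 0, 10], [-0.049, -0.0084, -0.0181, 0, 0, 0, 10], [-0.0719, -0.0123, -0.0311, 0, 0, 0, 10], [-0.0934, -0.0159, -0.0463, 0, 0, 0, 10], [-0.1131, -0.0193, -0.0636, 0, 0, 0, 10]]]'

```text
time: 33.72
tool_pos: [453.1, 240.6, 186.8]
tool_rot: [0.996, 0.085, 0.001, -0.001]
contact_force: [-10.6, 1.5, 12.8]
width: 25.6
gripper_force: 30.0
```

Request:
arm_command --increments '[[[-0.0178, -0.003, -0.0195, 0, 0, 0, 10], [-0.0335, -0.0057, -0.0407, 0, 0, 0, 10], [-0.0471, -0.008, -0.0633, 0, 0, 0, 10], [-0.0581, -0.0099, -0.0873, 0, 0, 0, 10], [-0.0665, -0.0113, -0.1124, 0, 0, 0, 10]]]'

```text
time: 34.13
tool_pos: [401.0, 231.6, 97.6]
tool_rot: [0.996, 0.085, -0.002, -0.001]
contact_force: [-6.4, 3.8, 3.2]
width: 25.7
gripper_force: 30.0
```

Request:
arm_command --increments '[[[-0.0051, -0.0009, -0.0215, 0, 0, 0, 10], [-0.0079, -0.0013, -0.0389, 0, 0, 0, 10], [-0.0091, -0.0015, -0.0521, 0, 0, 0, 10], [-0.0096, -0.0016, -0.0611, 0, 0, 0, 10], [-0.0097, -0.0017, -0.0685, 0, 0, 0, 10]]]'

```text
time: 34.55
tool_pos: [392.7, 230.1, 44.6]
tool_rot: [0.996, 0.085, -0.004, -0.0]
contact_force: [-10.0, 6.6, 0.8]
width: 25.4
gripper_force: 30.0
```

Shut. Releasing, rising and checking.

Request:
arm_command --increments '[[[0, 0, 0, 0, 0, 0, 60], [0, 0, 0, 0, 0, 0, 60], [0, 0, 0, 0, 0, 0, 60], [0, 0, 0, 0, 0, 0, 60], [0, 0, 0, 0, 0, 0, 60]]]'

```text
time: 34.97
tool_pos: [397.2, 229.8, 47.4]
tool_rot: [0.996, 0.085, 0.001, 0.0]
contact_force: [0.2, -0.2, 0.8]
width: 53.8
gripper_force: 0.0
```

Request:
arm_command --increments '[[[0, 0, 0.04, 0, 0, 0, 60], [0, 0, 0.09, 0, 0, 0, 60], [0, 0, 0.14, 0, 0, 0, 60], [0, 0, 0.19, 0, 0, 0, 60], [0, 0, 0.225, 0, 0, 0, 60]]]'

```text
time: 35.38
tool_pos: [397.9, 230.2, 220.1]
tool_rot: [0.996, 0.085, 0.003, -0.001]
contact_force: [-0.1, -0.2, -0.1]
width: 60.2
gripper_force: 0.0
```

Request:
arm_command --increments '[[[0, 0, 0, 0, 0, 0, 60], [0, 0, 0, 0, 0, 0, 60], [0, 0, 0, 0, 0, 0, 60], [0, 0, 0, 0, 0, 0, 60], [0, 0, 0, 0, 0, 0, 60]]]'

```text
time: 35.8
tool_pos: [395.7, 229.5, 213.6]
tool_rot: [0.996, 0.085, -0.002, 0.001]
contact_force: [-0.0, 0.2, 0.3]
width: 60.2
gripper_force: 0.0
```

Run:
```python
from h import *
p,d,c=cam("wrist"); P=cloud(c,d); cv2.imwrite("pics/w6.png",p)
for b in blobs(p,P,*YEL,zr=(40,120)): print(*b)
s=manip.read_state(); print(s["tool_pos"],s["qvel"].round(3),s["time"])
```

```text
[320. 217.] [404.1 232.   70.6  44.9  25.3   9. ]
[395.80177843 229.58718879 213.74103169] [ 0.002 -0.003 -0.006  0.001 -0.001  0.001] 35.85
```

View pics/w6.png

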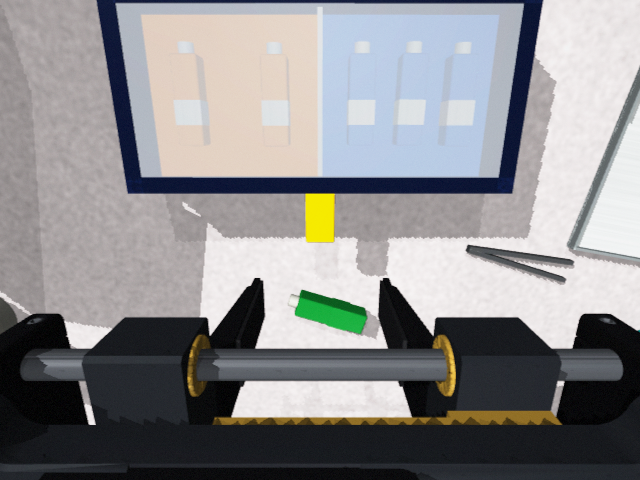

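The lid is fully shut: the tab at (320,217) is back at height 70.6. All five cartridges are visible inside, in the right bays. Handing in.

```bash
python3 -c "
from rig import workorder; print(workorder.close_job())"
```

```text
the job is handed in; nothing more can be done
None
```

The three blue and two orange cartridges are in the bays of their colours, the lid is fully shut, and the job is handed in after about 36 s; no verdict came back.

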